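# Bring the square tin to the front of the pantry carousel and hold it there

## Task

Release the carousel by sliding its black brake grip all the way out, away from the tray, and leave it there; do not force the tray round before that. Then turn the carousel, without spinning it fast, until the square tin stands squarely in line with the wooden nose at the front of the stand, and finish while still holding it: the tray stays gripped in the fingers, for instance by one of its upright posts, kept still with the tin at the nose. Leave the flask, cups, round date tin, sugar bowl and spoon where they are.

Things in the scene. Friction and masses are not known exactly. Their poses are not given: they have to be found in the camera images.
- stand: Dark wooden stand of the carousel, fixed to the shelf, 190 mm in diameter; origin at the centre of its underside, on the tray's turning axis. Its own -x axis (towards the robot, give or take 15 degrees) is the front, where a wooden nose points out; its +y axis (to the robot's left) is the direction in which the brake grip slides out.
- nose_tip (a point): Tip of the flat wooden nose of the stand: a flat arrow head, a 34 mm square 10 mm high standing on its corner, 176 mm from the turning axis in the stand's -x direction; only low beside the tray, on the shelf.
- brake (a joint): How far the brake grip has been slid out, in m: 0 fully in (brake on), 0.050 at the outer end stop (brake off); starts between 0 and 0.005. Takes about 4 to 10 N to move while the brake is on and stays where it is left. While it is on the tray drags heavily.
- brake_top (a point): Centre of the top of the black brake grip, 54.5 mm above the shelf. The grip is an upright block 28 mm along the stand's x, 20 mm along its y and 40 mm high, on an aluminium track 40 mm wide whose top is 14 mm above the shelf. It stands 190 mm from the turning axis in the stand's +y direction when in, 240 mm when out; pinch it across its 28 mm width from above.
- tray (a joint): Angle of the turning tray about the vertical axis, rad, growing counter-clockwise seen from above; it turns without stops. 0 (and every whole turn) has the square tin exactly at the nose; it starts between 0.9 and 5.4. Once released it turns lightly (about 0.05 N m of friction, at the 100 mm radius of the posts 0.5 N) and stops where it is left.
- tin_top (a point): Centre of the lid of the square tin, the only square one of the four aluminium tins fixed on the tray: 48 mm square, lid at 102 mm above the shelf, 65 mm from the turning axis. The other three are round, 52 mm in diameter and as tall, at quarter turns from it and at the same radius. Tray: wooden disc 230 mm in diameter, its top 40 mm above the shelf.
- post0_top (a point): Centre of the top of one of the tray's four equal upright round steel posts, 16 mm in diameter, fixed, rising from the tray to 155 mm above the shelf (53 mm above the tins), 100 mm from the turning axis, standing midway between neighbouring tins, so it turns with the tray. At tray angle 0 this one lies 45 degrees counter-clockwise from the stand's +x axis.
- post1_top (a point): Centre of the top of one of the tray's four equal upright round steel posts, 16 mm in diameter, fixed, rising from the tray to 155 mm above the shelf (53 mm above the tins), 100 mm from the turning axis, standing midway between neighbouring tins, so it turns with the tray. At tray angle 0 this one lies 135 degrees counter-clockwise from the stand's +x axis.
- post2_top (a point): Centre of the top of one of the tray's four equal upright round steel posts, 16 mm in diameter, fixed, rising from the tray to 155 mm above the shelf (53 mm above the tins), 100 mm from the turning axis, standing midway between neighbouring tins, so it turns with the tray. At tray angle 0 this one lies 225 degrees counter-clockwise from the stand's +x axis.
- post3_top (a point): Centre of the top of one of the tray's four equal upright round steel posts, 16 mm in diameter, fixed, rising from the tray to 155 mm above the shelf (53 mm above the tins), 100 mm from the turning axis, standing midway between neighbouring tins, so it turns with the tray. At tray angle 0 this one lies 315 degrees counter-clockwise from the stand's +x axis.
- finjan_a: White handleless cup, 62 mm across the rim, 52 mm high, loose on a 110 mm square 4 mm thick beige mat; a bystander; origin at the centre of its underside.
- finjan_b: White handleless cup, 62 mm across the rim, 52 mm high, loose on the shelf; a bystander; origin at the centre of its underside.
- date_tin: Empty shallow round bronze-coloured tin, 110 mm across, 36 mm high, loose; a bystander; origin at the centre of its underside.
- sugar_bowl: White lidded sugar bowl, 84 mm across, 85 mm high, loose; a bystander; origin at the centre of its underside.
- flask: Steel vacuum flask with black cap, 76 mm across, 240 mm high, loose; a bystander; origin at the centre of its underside.
- spoon: Steel spoon lying on the shelf, loose; a bystander; origin at the centre of its underside.

How it is judged:
By the outcome, as a careful person would: the job done as asked, in the order asked, and still so for the second after the job is handed in, while the arm keeps its last pose, push and grip.
It also fails if it takes over 54 s, if anything falls off the work surface, if the arm or the gripper's body presses on something with over 40 N, if the wrist force passes 120 N, or if a joint passes its speed limit or range.

## Robot

A 6-joint arm with a two-finger parallel gripper is mounted at the origin on the work surface. World frame = base frame: x ahead of the robot, y to its left, z up, the work surface at z = 0. Lengths are in mm, angles in rad, forces in N, time in s.
With the tool pointing down it reaches from about 275 to 750 mm from the base axis. Payload 10.2 kg.
Tool frame: the origin (TCP) lies at the very end of the fingers, on their centre line; the grasp point (between the pads) lies 19 mm behind it; z points along the fingers, y is the line along which they close (so a half turn about z gives the same grasp; the last joint's range is limited). The gripper opens to 85 mm and grips with 20 to 120 N. Pads are 22 mm wide; open, the fingers measure 114 mm over their backs; the gripper's body (76 mm by 85 mm) begins 54 mm behind the grasp point. The pads swing forward as they close: fully open they stand 13 mm farther back than shut.
Start: joints at [1.019, 0.313, 1.498, -0, 1.331, -0.223], TCP at [169.539, 496.878, 231.294] pointing down, gripper open.
Joint ranges: [-2.94, 2.94], [-0.97, 2.17], [0.19, 2.56], [-1.23, 4.37], [0.02, 3.11], [-2.88, 2.88]. Speed limits (rad/s): [2.39, 2.39, 3.01, 3.14, 3.14, 3.14].

## Interface

Orientations are given as a unit quaternion [w, x, y, z].
In Python, from rig import ctrl, optics gives the robot as it stands. The module is installed in compiled form; this text tells all that it offers.
- The arm moves only by the shell command python3 -m handwheel 'ROWS' [FORCE]. ROWS is JSON, a list that holds one entry, the list of rows, each a list of 5 numbers: the gripper command: -1 is fully open, 1 is shut, values between are in proportion, then the shift along the world's x, y, z in units of 50 mm (1.0 is 50 mm), then the turn about the world's z in units of 8 degrees (1.0 is 8 degrees). In form: [[[gripper, tx, ty, tz, twist], ...]]. A call has 1 to 10 rows; each row shifts and turns the commanded pose from where the row before left it; what a row does not reach is not made up. A row lasts 1/10 s, in which the tool goes at most 50 mm and 8.59 degrees, less where a joint would pass 70% of its speed; a pose out of reach is approached as far as the arm can. A call is refused whole if a number of a shift passes 1 or a number of a turn 1, either way. A call with a gripper value outside its range is refused whole. The fingers move at their own pace and stop on an object; FORCE is the grip in N (left out, the last holds). Time passes only in rows, so rows that do not move let the fingers close. It gives the time, the measured TCP pose, the force, the opening and the grip force at its end, in the units of the state.
- ctrl.sense(): the state, without advancing time (a new reading comes with each control period).
- optics.capture(name): name is "scene" or "top" or "wrist"; returns a dict with "img" (384x512x3 uint8, blue, green, red), "K" (3x3 intrinsics, pixels), "R" (3x3) and "t" (3): a world point X has camera coordinates R X + t. Camera axes: x right, y down, z forward; pixel columns grow to the right and rows downward; lengths in mm; the calibration is good to about 2 mm. The wrist camera is an equidistant fisheye: a pixel r from the principal point sees the ray r / f radians off the axis. A picture is of the moment at which its call begins. There is no depth.
- ctrl.finish_job(): hands the job in; it is judged then, once.
The state is a dict: "time_s": time; "joints": joint angles; "dq": joint speeds; "tau": joint torques, N m; "eef_pos": TCP position; "ee_rot": TCP orientation; "force": force on the tool from outside, world axes, zero at the start; "wrist_torque": the same for the moment, N m; "grip_width": opening from 0.0 (shut) to 1.0 (fully open); "grip_force": force on a finger pad.
Only numpy, scipy, OpenCV 4.12 (cv2) and the standard library are available. Lean on these libraries where they do the work, as an engineer would, in place of code of your own. Each camera call takes 0.05 s, during which the arm holds its last target. There are 200 camera calls.

## Working session

There is one attempt and no reset: what is moved stays moved. The work goes in short steps, Python scripts to look and compute and a shell command to move; the robot and the scene stay as the last step left them, time stands still between calls to the robot, and variables do not carry over. Pictures are saved under pics/ and viewed, at most 10 in all, crops included, and the job is handed in when it is done.

```bash
mkdir -p pics; cat > h.py <<'E'
import numpy as np,cv2
from rig import ctrl,optics
def snap(n,f):
    c=optics.capture(n); cv2.imwrite('pics/'+f,c['img']); np.savez('pics/'+f[:-4]+'.npz',**{k:np.array(c[k]) for k in('K','R','t')}); return c
def w(f,u,v,z):
    c=np.load('pics/'+f+'.npz');K,R,t=c['K'],c['R'],c['t'].ravel()
    d=R.T@np.linalg.solve(K,[u,v,1.]);o=-R.T@t
    return (o+d*(z-o[2])/d[2]).round(1)
def px(f,X):
    c=np.load('pics/'+f+'.npz');p=c['K']@(c['R']@np.array(X,float)+c['t'].ravel());return (p[:2]/p[2]).round(1)
E
python3 - <<'E'
from h import *
c=snap('top','top1.png');print(c['K'],c['R'],c['t']);c=snap('scene','scene1.png')
s=ctrl.sense();print(s)
E
```

```text
[[415.86109328   0.         251.85792209]
 [  0.         415.86109328 187.47023875]
 [  0.           0.           1.        ]] [[ 1.23387981e-02 -9.99923860e-01 -1.70029939e-04]
 [-9.92057579e-01 -1.22204427e-02 -1.25189541e-01]
 [ 1.25177932e-01  1.71336797e-03 -9.92132829e-01]] [ -61.53026463  564.65751421 1070.35788771]
{'time_s': 0.1, 'joints': array([ 1.01858879e+00,  3.13394454e-01,  1.49829615e+00,  6.13690137e-07,
        1.33103122e+00, -2.23403662e-01]), 'dq': array([ 0.00083868, -0.0024035 , -0.00051673,  0.00102548, -0.00134004,
       -0.00057292]), 'tau': array([ 2.16815584e-03, -4.12896466e+01, -2.60141730e+01, -1.40309826e-04,
        2.97531456e-03, -2.26300966e-05]), 'eef_pos': array([169.42700279, 496.68492104, 230.81655867]), 'ee_rot': array([-2.13776383e-04,  1.63662407e-01,  9.86516243e-01, -5.22542494e-04]), 'force': array([-0.26320977,  0.07886898, -0.46302602]), 'wrist_torque': array([-0.05521094,  0.03062617,  0.04863023]), 'grip_force': 0.0, 'grip_width': 0.9940293931450285}
```

View pics/top1.png

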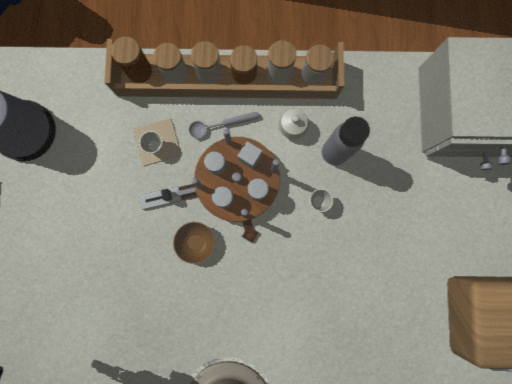

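View pics/scene1.png

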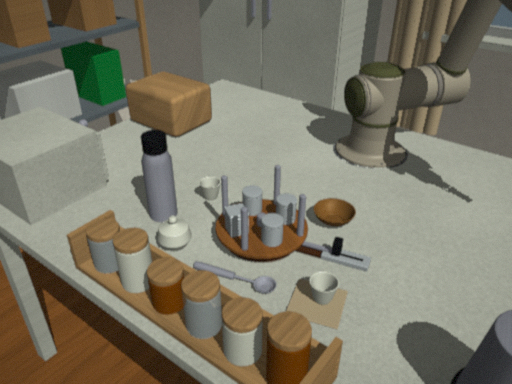

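The top view shows the tray around (238,180), nose at (250,236), black grip at (167,194) and the square tin at (250,154). I'll enlarge it for accurate pixels.

```bash
python3 - <<'E'
from h import *
i=cv2.imread('pics/top1.png')[110:260,130:330]
cv2.imwrite('pics/crop1.png',cv2.resize(i,None,fx=4,fy=4,interpolation=cv2.INTER_CUBIC))
E
```

```text
(no output)
```

View pics/crop1.png

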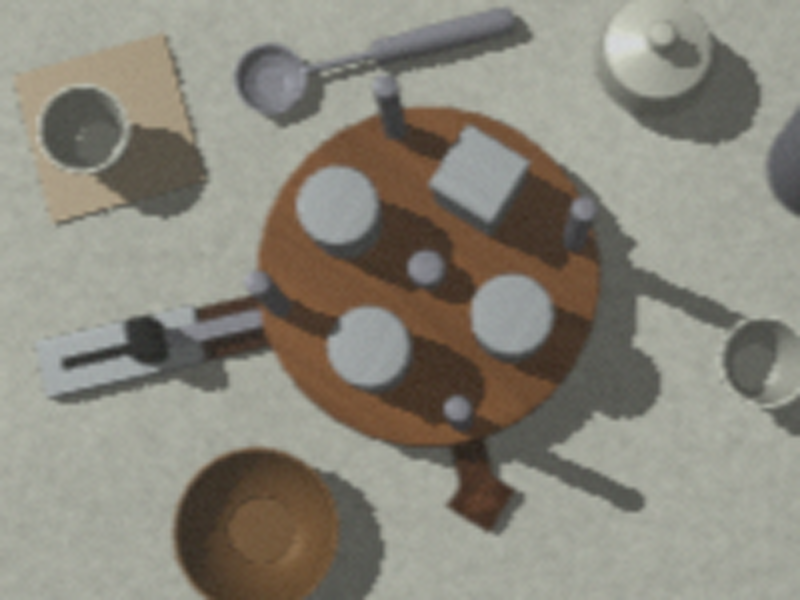

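The crop shows the post tops at (386,84), (582,208), (457,406) and (257,282), the tin lid at (480,175), the grip top at (147,337) and the nose at (483,498).

```bash
python3 - <<'E'
from h import *
f=lambda x,y,z:w('top1',130+x/4-.4,110+y/4-.4,z)
P=[f(*p,155) for p in[(386,84),(582,208),(457,406),(257,282)]]
print(P);C=np.mean(P,0);print('C',C,[np.hypot(*(p-C)[:2]).round(1) for p in P]);print('traycentre',f(429,276,40))
for n,p in dict(tin=(480,175,102),grip=(147,337,54.5),nose=(483,498,10),bowl=(256,530,36),cup=(84,128,56),cupb=(770,362,52),bowlS=(660,40,85),spoon=(272,80,10)).items():
    X=f(*p);d=X-C;print(n,X,np.hypot(d[0],d[1]).round(1),np.degrees(np.arctan2(d[1],d[0])).round(1))
for p in P:d=p-C;print(np.degrees(np.arctan2(d[1],d[0])).round(1))
E
```

```text
[array([687.7,   9. , 155. ]), array([ 613.2, -109.5,  155. ]), array([494. , -36.6, 155. ]), array([566.2,  83.2, 155. ])]
C [590.275 -13.475 155.   ] [np.float64(100.0), np.float64(98.7), np.float64(99.0), np.float64(99.6)]
traycentre [588.1 -14.4  40. ]
tin [643.7 -47.9 102. ] 63.6 -32.8
grip [543.5 168.2  54.5] 187.6 104.4
nose [442.5 -52.   10. ] 152.7 -165.4
bowl [419.5  96.   36. ] 202.9 147.3
cup [681.8 214.9  56. ] 246.0 68.2
cupb [ 532.3 -238.3   52. ] 232.2 -104.5
bowlS [ 737.8 -163.3   85. ] 210.3 -45.4
spoon [728.3  97.7  10. ] 177.2 38.9
13.0
-76.6
-166.5
104.0
```

```bash
python3 -m handwheel '[[[-1,0.7,-0.6,0,-0.7],[-1,0.7,-0.6,0,-0.7],[-1,0.7,-0.6,0,-0.7],[-1,0.7,-0.6,0,-0.7],[-1,0.7,-0.6,0,-0.7],[-1,0.7,-0.6,0,-0.7],[-1,0.7,-0.6,0,-0.7],[-1,0.7,-0.6,0,-0.7],[-1,0.7,-0.6,0,-0.7],[-1,0.7,-0.6,0,-0.7]]]' 60; python3 - <<'E'
from h import *
s=ctrl.sense();q=s['ee_rot'];print(s['eef_pos'],np.degrees(2*np.arctan2(q[2],q[1]))-90)
E
```

```text
time_s: 1.1
eef_pos: [520.6, 195.3, 231.0]
ee_rot: [-0.0, 0.609, 0.793, -0.0]
force: [-0.3, 1.7, -0.2]
grip_width: 0.997
grip_force: 0.0
[520.6328259  195.32259585 231.03556466] 14.918314662886772
```

```bash
python3 -m handwheel '[[[-1,0.24,-0.26,-0.5,0],[-1,0.24,-0.26,-0.5,0],[-1,0,0,-0.5,0],[-1,0,0,-0.5,0],[-1,0,0,0,0],[-1,0,0,0,0]]]'; python3 - <<'E'
from h import *
snap('top','top2.png')
i=cv2.imread('pics/top2.png')[110:260,130:330]
a=cv2.resize(i,(400,300),interpolation=cv2.INTER_CUBIC)
c=snap('wrist','wr2.png');print(c['K'])
cv2.imwrite('pics/both2.png',np.hstack([a,cv2.resize(c['img'],(400,300))]))
E
```

```text
time_s: 1.7
eef_pos: [543.6, 171.0, 131.8]
ee_rot: [-0.0, 0.608, 0.794, -0.0]
force: [0.5, 0.5, -0.3]
grip_width: 1.004
grip_force: 0.0
[[297.31863964   0.         256.67624832]
 [  0.         297.31863964 190.10104116]
 [  0.           0.           1.        ]]
```

View pics/both2.png

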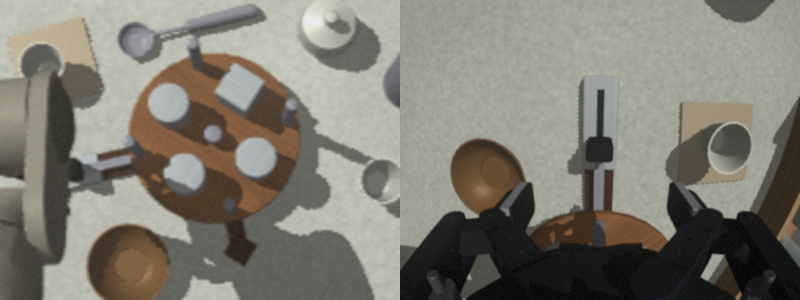

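The wrist view shows the grip centred between the fingers (about (255,186)), with bowl and cup clear. I'll descend and pinch it.

```bash
python3 -m handwheel '[[[-1,0,0,-0.5,0],[-1,0,0,-0.5,0],[-1,0,0,-0.5,0],[-1,0,0,-0.4,0],[-1,0,0,-0.3,0],[0.3,0,0,0,0],[1,0,0,0,0],[1,0,0,0,0],[1,0,0,0,0],[1,0,0,0,0]]]' 60; python3 -m handwheel '[[[1,0,0,0,0],[1,0,0,0,0],[1,0,0,0,0]]]'
```

```text
time_s: 2.8
eef_pos: [543.2, 170.8, 22.6]
ee_rot: [-0.0, 0.608, 0.794, -0.0]
force: [-7.5, -2.5, 10.3]
grip_width: 0.317
grip_force: 59.6
time_s: 3.1
eef_pos: [543.2, 170.8, 22.6]
ee_rot: [-0.0, 0.608, 0.794, -0.0]
force: [-6.5, -1.8, 9.0]
grip_width: 0.32
grip_force: 59.5
```

```bash
python3 -m handwheel '[[[1,-0.025,0.097,0,0],[1,-0.05,0.194,0,0],[1,-0.05,0.194,0,0],[1,-0.05,0.194,0,0],[1,-0.05,0.194,0,0],[1,0,0,0,0],[1,0,0,0,0]]]';python3 -m handwheel '[[[1,-0.012,0.048,0,0],[1,-0.012,0.048,0,0],[1,0,0,0,0]]]'
```

```text
time_s: 3.8
eef_pos: [532.2, 215.1, 22.6]
ee_rot: [-0.0, 0.608, 0.794, 0.0]
force: [-5.4, -0.4, 8.2]
grip_width: 0.32
grip_force: 59.4
time_s: 4.1
eef_pos: [531.6, 217.5, 22.7]
ee_rot: [0.001, 0.608, 0.794, -0.001]
force: [-3.7, -13.5, 8.5]
grip_width: 0.316
grip_force: 59.5
```

```bash
python3 -m handwheel '[[[1,-0.01,0.04,0,0],[1,-0.01,0.04,0,0],[1,0,0,0,0],[1,0,0,0,0]]]'
```

```text
time_s: 4.5
eef_pos: [531.5, 217.9, 22.7]
ee_rot: [0.003, 0.608, 0.794, -0.003]
force: [0.2, -34.8, 9.1]
grip_width: 0.317
grip_force: 59.7
```

The end stop is reached (48 mm moved, 35 N resisting). I'll relax the pull, open and lift.

```bash
python3 -m handwheel '[[[1,0.015,-0.06,0,0],[1,0,0,0,0],[0,0,0,0,0],[-1,0,0,0,0],[-1,0,0,0,0],[-1,0,0,0,0],[-1,0,0,0.3,0],[-1,0,0,0.5,0],[-1,0,0,1,0],[-1,0,0,1,0]]]'; python3 -m handwheel '[[[-1,0,0,0.7,0],[-1,0,0,0,0]]]'; python3 - <<'E'
from h import *
snap('top','top3.png')
snap('scene','sc3.png')
cv2.imwrite('pics/sc3c.png',cv2.resize(cv2.imread('pics/sc3.png')[130:310,180:420],None,fx=3,fy=3,interpolation=cv2.INTER_CUBIC))
print('flask',w('top1',352,128,240),w('top1',338,158,0))
print('grip in/out px scene',px('sc3',[543.3,170.8,54.5]),px('sc3',[530.9,219.2,54.5]))
E
```

```text
time_s: 5.5
eef_pos: [530.3, 220.4, 162.5]
ee_rot: [-0.001, 0.608, 0.794, -0.001]
force: [0.7, 0.1, 0.7]
grip_width: 1.0
grip_force: 0.0
time_s: 5.7
eef_pos: [532.6, 221.0, 201.7]
ee_rot: [0.003, 0.607, 0.794, 0.004]
force: [1.1, -0.1, -0.3]
grip_width: 0.998
grip_force: 0.0
flask [ 674.3 -273.9  240. ] [ 655.1 -292.1    0. ]
grip in/out px scene [337.5 239.4] [359.  244.9]
```

View pics/sc3c.png

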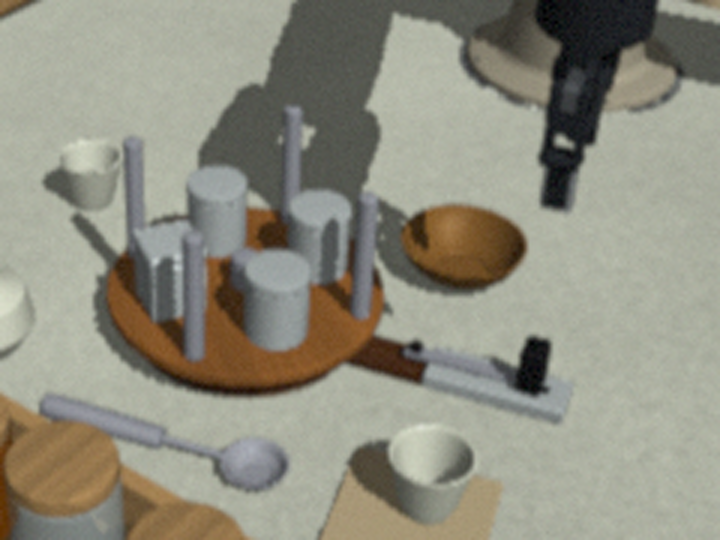

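The grip stands at the outer end of the track (crop (535,365)). Next is the post on the right, near (613,-109).

```bash
python3 -m handwheel '[[[-1,0.16,-0.66,0,0],[-1,0.16,-0.66,0,0],[-1,0.16,-0.66,0,0],[-1,0.16,-0.66,0,0],[-1,0.16,-0.66,0,0],[-1,0.16,-0.66,0,0],[-1,0.16,-0.66,0,0],[-1,0.16,-0.66,0,0],[-1,0.16,-0.66,0,0],[-1,0.16,-0.66,0,0]]]'; python3 -m handwheel '[[[-1,0,0,0,0],[-1,0,0,0,0]]]'; python3 - <<'E'
from h import *
s=ctrl.sense();q=s['ee_rot'];print(s['eef_pos'],np.degrees(2*np.arctan2(q[2],q[1]))-90)
c=snap('wrist','wr4.png')
K,R,t=c['K'],c['R'],np.ravel(c['t'])
def fp(X):
    p=R@np.array(X,float)+t;r=np.hypot(p[0],p[1]);return (K[:2,2]+K[0,0]*np.arctan2(r,p[2])*p[:2]/r).round(1)
print(fp([613.2,-109.5,155]),fp([613.2,-109.5,40]))
E
```

```text
time_s: 6.8
eef_pos: [610.4, -110.8, 194.2]
ee_rot: [-0.002, 0.608, 0.794, -0.0]
force: [1.1, -0.1, 0.5]
grip_width: 1.005
grip_force: 0.0
time_s: 7.0
eef_pos: [610.3, -109.6, 194.4]
ee_rot: [-0.002, 0.608, 0.794, -0.0]
force: [-0.0, 0.4, -0.4]
grip_width: 1.002
grip_force: 0.0
[ 610.27858464 -109.62234867  194.41611609] 15.10899787306144
[261.5 215.5] [260.1 177.3]
```

View pics/wr4.png

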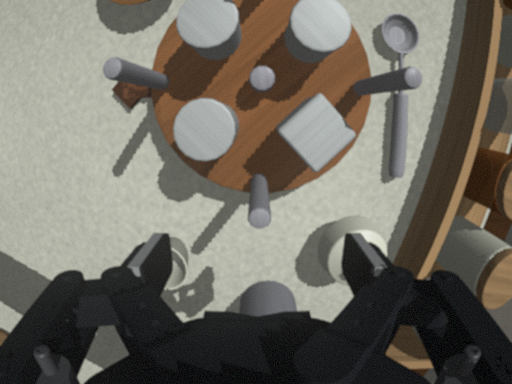

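Post top seen at (260,218), as predicted (261,215), and midway between fingers. I'll descend and grip.

```bash
python3 -m handwheel '[[[-1,0.05,0,-0.4,0],[-1,0,0,-0.5,0],[-1,0,0,-0.4,0],[-1,0,0,-0.3,0],[-1,0,0,0,0],[0.3,0,0,0,0],[0.6,0,0,0,0],[1,0,0,0,0],[1,0,0,0,0],[1,0,0,0,0]]]' 40; python3 -m handwheel '[[[1,0,0,0,0],[1,0,0,0,0],[1,0,0,0,0],[1,0,0,0,0]]]'; python3 - <<'E'
from h import *
s=ctrl.sense();q=s['ee_rot'];print(s['eef_pos'],np.degrees(2*np.arctan2(q[2],q[1]))-90,s['joints'],s['wrist_torque'])
C=np.array([589.7,-13.8]);p=s['eef_pos'][:2]
d=p-C;r=np.hypot(*d);a=np.degrees(np.arctan2(d[1],d[0]));print('r,a',r,a)
af=149.5-360;n=34
A=np.radians(np.linspace(a,af,n+1));P=C+100*np.c_[np.cos(A),np.sin(A)]
print('twist/row',(af-a)/n/8);print((np.diff(P,axis=0)/50).round(3).tolist())
E
```

```text
time_s: 8.05
eef_pos: [613.5, -109.7, 116.8]
ee_rot: [0.0, 0.608, 0.794, 0.0]
force: [-4.3, 0.8, -0.8]
grip_width: 0.173
grip_force: 38.9
time_s: 8.45
eef_pos: [613.5, -109.7, 116.8]
ee_rot: [0.0, 0.608, 0.794, 0.0]
force: [-0.6, 0.4, 5.6]
grip_width: 0.179
grip_force: 39.3
[ 613.53610975 -109.71775285  116.78190602] 15.161157470341223 [-3.64668641e-01  6.27884186e-01  1.32502492e+00  3.55989367e-05
  1.18787376e+00 -6.29294045e-01] [ 0.09563179  0.12826468 -0.03744084]
r,a 98.83509214969877 -76.04436480055044
twist/row -0.4943221882332704
[[-0.135, -0.029], [-0.137, -0.019], [-0.138, -0.01], [-0.138, -0.0], [-0.138, 0.009], [-0.137, 0.019], [-0.135, 0.028], [-0.133, 0.037], [-0.13, 0.046], [-0.126, 0.055], [-0.122, 0.064], [-0.118, 0.072], [-0.112, 0.08], [-0.107, 0.088], [-0.1, 0.095], [-0.094, 0.101], [-0.086, 0.108], [-0.079, 0.113], [-0.071, 0.119], [-0.062, 0.123], [-0.054, 0.127], [-0.045, 0.131], [-0.036, 0.133], [-0.026, 0.135], [-0.017, 0.137], [-0.007, 0.138], [0.002, 0.138], [0.012, 0.138], [0.021, 0.136], [0.03, 0.135], [0.04, 0.132], [0.049, 0.129], [0.057, 0.126], [0.066, 0.121]]
```

```bash
cat > arc.py <<'E'
from h import *
import sys
n=int(sys.argv[1])
s=ctrl.sense();q=s['ee_rot'];p=s['eef_pos'];C=np.array([589.7,-13.8]);d=p[:2]-C
a=np.degrees(np.arctan2(d[1],d[0]));a-=360*(a>0);af=-210.5
psi=np.degrees(2*np.arctan2(q[2],q[1]))-90
print('r',np.hypot(*d).round(1),'a',a.round(1),'psi-a',(psi-a)%360,'F',s['force'].round(1),'T',s['wrist_torque'].round(2),'left',(af-a).round(1))
A=np.radians(np.linspace(a,af,n+1));P=C+99.5*np.c_[np.cos(A),np.sin(A)]
print('twist',((af-a)/n/8).round(3),(np.diff(P,axis=0)/50)[:10].round(3).tolist())
E
python3 arc.py 60
```

```text
r 98.8 a -76.0 psi-a 91.20552227089166 F [-0.6  0.4  5.6] T [ 0.1   0.13 -0.04] left -134.5
twist -0.28 [[-0.076, -0.017], [-0.077, -0.014], [-0.077, -0.011], [-0.077, -0.008], [-0.078, -0.005], [-0.078, -0.002], [-0.078, 0.001], [-0.078, 0.004], [-0.078, 0.007], [-0.077, 0.01]]
```

```bash
python3 -m handwheel '[[[1,-0.04,-0.009,0,-0.14],[1,-0.077,-0.014,0,-0.28],[1,-0.077,-0.011,0,-0.28],[1,-0.077,-0.008,0,-0.28],[1,-0.078,-0.005,0,-0.28],[1,-0.078,-0.002,0,-0.28],[1,-0.078,0.001,0,-0.28],[1,-0.078,0.004,0,-0.28],[1,-0.078,0.007,0,-0.28],[1,-0.077,0.01,0,-0.28]]]'; python3 arc.py 51
```

```text
time_s: 9.45
eef_pos: [576.7, -112.1, 116.8]
ee_rot: [0.001, 0.745, 0.667, -0.0]
force: [0.8, -5.0, 3.7]
grip_width: 0.177
grip_force: 39.4
r 99.1 a -97.5 psi-a 91.26644662661135 F [ 0.8 -5.   3.7] T [-0.63  0.01 -0.03] left -113.0
twist -0.277 [[-0.076, 0.012], [-0.076, 0.014], [-0.075, 0.017], [-0.074, 0.02], [-0.073, 0.023], [-0.072, 0.026], [-0.071, 0.029], [-0.07, 0.031], [-0.069, 0.034], [-0.068, 0.037]]
```

```bash
python3 -m handwheel '[[[1,-0.076,0.012,0,-0.28],[1,-0.076,0.014,0,-0.28],[1,-0.075,0.017,0,-0.28],[1,-0.074,0.02,0,-0.28],[1,-0.073,0.023,0,-0.28],[1,-0.072,0.026,0,-0.28],[1,-0.071,0.029,0,-0.28],[1,-0.07,0.031,0,-0.28],[1,-0.069,0.034,0,-0.28],[1,-0.068,0.037,0,-0.28]]]'; python3 arc.py 41
```

```text
time_s: 10.45
eef_pos: [540.4, -99.9, 116.8]
ee_rot: [0.001, 0.86, 0.51, -0.0]
force: [0.1, -4.1, 4.7]
grip_width: 0.176
grip_force: 39.4
r 99.2 a -119.8 psi-a 91.15893948919447 F [ 0.1 -4.1  4.7] T [-0.65  0.21 -0.07] left -90.7
twist -0.276 [[-0.066, 0.039], [-0.064, 0.042], [-0.063, 0.044], [-0.061, 0.047], [-0.059, 0.049], [-0.057, 0.051], [-0.055, 0.054], [-0.053, 0.056], [-0.051, 0.058], [-0.049, 0.06]]
```

```bash
python3 -m handwheel '[[[1,-0.066,0.039,0,-0.28],[1,-0.064,0.042,0,-0.28],[1,-0.063,0.044,0,-0.28],[1,-0.061,0.047,0,-0.28],[1,-0.059,0.049,0,-0.28],[1,-0.057,0.051,0,-0.28],[1,-0.055,0.054,0,-0.28],[1,-0.053,0.056,0,-0.28],[1,-0.051,0.058,0,-0.28],[1,-0.049,0.06,0,-0.28]]]'; python3 arc.py 31
```

```text
time_s: 11.45
eef_pos: [511.4, -74.6, 116.7]
ee_rot: [0.001, 0.943, 0.333, 0.0]
force: [-1.4, -3.7, 6.1]
grip_width: 0.173
grip_force: 39.5
r 99.2 a -142.2 psi-a 91.1188484945601 F [-1.4 -3.7  6.1] T [-0.58  0.29 -0.16] left -68.3
twist -0.276 [[-0.046, 0.061], [-0.043, 0.063], [-0.041, 0.065], [-0.038, 0.066], [-0.036, 0.068], [-0.033, 0.069], [-0.031, 0.07], [-0.028, 0.071], [-0.025, 0.072], [-0.022, 0.073]]
```

```bash
python3 -m handwheel '[[[1,-0.046,0.061,0,-0.28],[1,-0.043,0.063,0,-0.28],[1,-0.041,0.065,0,-0.28],[1,-0.038,0.066,0,-0.28],[1,-0.036,0.068,0,-0.28],[1,-0.033,0.069,0,-0.28],[1,-0.031,0.07,0,-0.28],[1,-0.028,0.071,0,-0.28],[1,-0.025,0.072,0,-0.28],[1,-0.022,0.073,0,-0.28]]]'; python3 arc.py 21
```

```text
time_s: 12.45
eef_pos: [494.4, -40.4, 116.7]
ee_rot: [0.001, 0.99, 0.144, 0.0]
force: [-1.0, -2.4, 5.5]
grip_width: 0.177
grip_force: 39.5
r 99.0 a -164.4 psi-a 90.94933477265653 F [-1.  -2.4  5.5] T [-0.35  0.14 -0.13] left -46.1
twist -0.274 [[-0.019, 0.074], [-0.016, 0.074], [-0.013, 0.075], [-0.01, 0.076], [-0.008, 0.076], [-0.005, 0.076], [-0.002, 0.076], [0.001, 0.076], [0.004, 0.076], [0.007, 0.076]]
```

```bash
python3 -m handwheel '[[[1,-0.019,0.074,0,-0.28],[1,-0.016,0.074,0,-0.28],[1,-0.013,0.075,0,-0.28],[1,-0.01,0.076,0,-0.28],[1,-0.008,0.076,0,-0.28],[1,-0.005,0.076,0,-0.28],[1,-0.002,0.076,0,-0.28],[1,0.001,0.076,0,-0.28],[1,0.004,0.076,0,-0.28],[1,0.007,0.076,0,-0.28]]]'; python3 arc.py 11
```

```text
time_s: 13.45
eef_pos: [491.8, -2.5, 116.8]
ee_rot: [0.0, 0.999, -0.051, 0.001]
force: [1.8, -2.4, 4.8]
grip_width: 0.178
grip_force: 39.4
r 98.6 a -186.6 psi-a 90.7165931677757 F [ 1.8 -2.4  4.8] T [-0.29 -0.17 -0.11] left -23.9
twist -0.272 [[0.01, 0.075], [0.013, 0.074], [0.016, 0.074], [0.019, 0.073], [0.021, 0.072], [0.024, 0.072], [0.027, 0.071], [0.029, 0.07], [0.032, 0.068], [0.035, 0.067]]
```

```bash
python3 -m handwheel '[[[1,0.01,0.075,0,-0.28],[1,0.013,0.074,0,-0.28],[1,0.016,0.074,0,-0.28],[1,0.019,0.073,0,-0.28],[1,0.021,0.072,0,-0.28],[1,0.024,0.072,0,-0.28],[1,0.027,0.071,0,-0.28],[1,0.029,0.07,0,-0.28],[1,0.032,0.068,0,-0.28],[1,0.02,0.035,0,-0.14]]]'; python3 -m handwheel '[[[1,0,0,0,0],[1,0,0,0,0],[1,0,0,0,0]]]';python3 arc.py 1;  python3 - <<'E'
from h import *
a=snap('top','top5.png')['img'];snap('wrist','wr5.png')
i=cv2.imread('pics/top5.png')[120:250,170:300]
cv2.imwrite('pics/both5.png',np.hstack([cv2.resize(i,(400,400),interpolation=cv2.INTER_CUBIC),cv2.resize(cv2.imread('pics/wr5.png')[:320],(400,400))]))
E
```

```text
time_s: 14.45
eef_pos: [502.6, 31.6, 116.7]
ee_rot: [0.0, 0.972, -0.234, 0.001]
force: [3.8, -4.3, 4.0]
grip_width: 0.175
grip_force: 39.3
time_s: 14.75
eef_pos: [502.6, 31.5, 116.8]
ee_rot: [0.0, 0.972, -0.233, 0.001]
force: [4.6, -2.3, 3.7]
grip_width: 0.175
grip_force: 39.3
r 98.2 a -207.5 psi-a 90.48699209880922 F [ 4.6 -2.3  3.7] T [-0.41 -0.67 -0.06] left -3.0
twist -0.376 [[0.051, 0.091]]
```

View pics/both5.png

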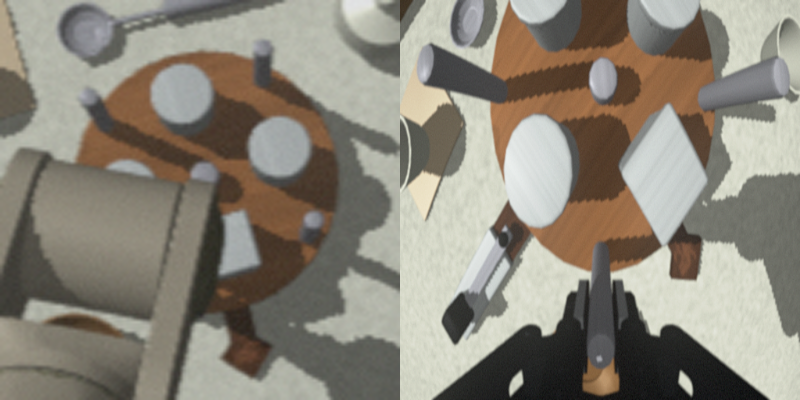

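```bash
python3 - <<'E'
from h import *
from scipy.optimize import least_squares
P=np.array([[613.5,-109.7],[576.7,-112.1],[540.4,-99.9],[511.4,-74.6],[494.4,-40.4],[491.8,-2.5],[502.6,31.5]])
for r in(None,100):
    s=least_squares(lambda v:np.hypot(*(P-v[:2]).T)-(v[2] if r is None else 100),[590,-14,100]);print(s.x,s.fun.round(2))
a=cv2.imread('pics/top5.png')
def z(im,u,v,h,k): return cv2.resize(im[v-h:v+h,u-h:u+h],(k,k),interpolation=cv2.INTER_CUBIC)
t1=cv2.imread('pics/top1.png')
cv2.imwrite('pics/z6.png',np.hstack([z(t1,250,234,15,300),z(a,250,234,15,300)]))
f=lambda x,y,zz:w('top5',170+x/3.077-.4,120+y/3.077-.4,zz)
A,B,D=f(90,97,155),f(312,219,155),f(262,47,155);print(A,B,D,'mid',(A+B)/2,np.linalg.norm(A-B))
d=A-B;print('opp dir',np.degrees(np.arctan2(d[1],d[0])));m=(A+B)/2;d=D-m;print(np.degrees(np.arctan2(d[1],d[0]))+90)
E
```

```text
[589.05540948 -14.78147163  98.0478461 ] [-0.03  0.05 -0.   -0.02  0.01 -0.02  0.02]
[590.98657376 -13.27056352 100.        ] [-0.98 -0.14  0.32  0.48  0.32 -0.23 -0.92]
[636.5  73.3 155. ] [ 543.  -100.2  155. ] [678.  -60.2 155. ] mid [589.75 -13.45 155.  ] 197.09008092747843
opp dir 61.67955496345833
62.08781596066632
```

View pics/z6.png

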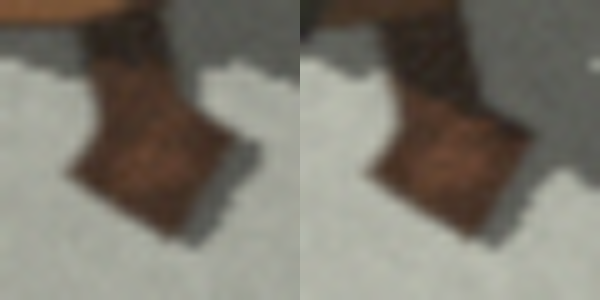

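The nose corners are at (68,172), (238,140) and tip (180,238) in the 10x zoom.

```bash
python3 - <<'E'
from h import *
an=lambda d:np.degrees(np.arctan2(d[1],d[0]))
f=lambda x,y,z:w('top1',235+x/10-.5,219+y/10-.5,z)
L,Rr,T=f(68,172,8),f(238,140,8),f(180,238,8);M=(L+Rr)/2;print(L,Rr,T,M)
print('diag dir+-90',an(L-Rr)-90)
for C in([589.05,-14.78,0],[589.75,-13.45,0],[590.3,-13.5,0]):
    C=np.array(C);print('nose yaw',an(M-C)%360-180,an(T-C)%360-180,np.linalg.norm((T-C)[:2]),'grip',an(np.array([543.2,170.8,0])-C)-90,an(np.array([531.5,217.9,0])-C)-90,'held',an(np.array([502.6,31.5,0])-C))
E
```

```text
[437.9 -27.8   8. ] [447.  -73.3   8. ] [420.7 -58.1   8. ] [442.45 -50.55   8.  ]
diag dir+-90 11.309932474020243
nose yaw 13.712089310572168 14.430349587712954 173.8342454753953 grip 13.877769432091384 13.892463696278469 held 151.83814905720195
nose yaw 14.136874623376912 14.79526779346756 174.8471475317799 grip 14.178833652843366 14.132352803084004 held 152.7163393279449
nose yaw 14.0681529607362 14.73358504946188 175.36624532674466 grip 14.335759668568016 14.257416650274209 held 152.83705631150093
```

Robot-frame and camera estimates agree: about 2.8° remain.

```bash
python3 -m handwheel '[[[1,0.016,0.028,0,-0.117],[1,0.016,0.028,0,-0.117],[1,0.016,0.028,0,-0.117],[1,0,0,0,0],[1,0,0,0,0],[1,0,0,0,0],[1,0,0,0,0]]]'; python3 - <<'E'
from h import *
p=ctrl.sense();print(p['eef_pos'],p['force']);d=p['eef_pos'][:2]-[589.05,-14.78];print(np.degrees(np.arctan2(d[1],d[0])))
a=snap('top','top7.png')['img'];wv=snap('wrist','wr7.png')['img']
cv2.imwrite('pics/both7.png',np.hstack([cv2.resize(a[120:250,170:300],(400,400),interpolation=cv2.INTER_CUBIC),cv2.resize(wv[0:300,56:456],(400,300))[:,:].copy() if 0 else cv2.resize(wv[:320],(400,400))]))
E
```

```text
time_s: 15.55
eef_pos: [505.0, 35.7, 116.8]
ee_rot: [0.0, 0.966, -0.257, 0.001]
force: [4.8, -2.3, 3.5]
grip_width: 0.18
grip_force: 39.3
[504.95464982  35.67590507 116.75464009] [ 4.77623618 -2.26077229  3.50726703]
149.03689725598412
```

View pics/both7.png

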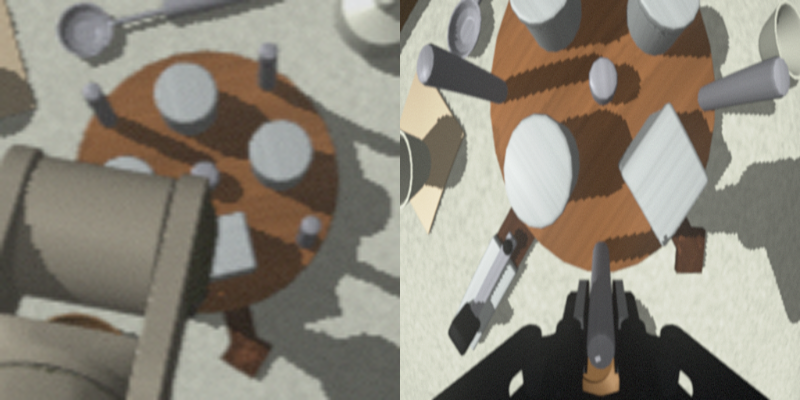

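Tin lid centre is now at wrist (664,174), nose head at (690,250); posts in the top view at (93,90), (309,225) and (267,50). One numerical cross-check.

```bash
python3 - <<'E'
from h import *
an=lambda d:np.degrees(np.arctan2(d[1],d[0]))
f=lambda x,y:w('top7',170+x/3.077-.4,120+y/3.077-.4,155)
A,B,D=f(93,90),f(309,225),f(267,50);m=(A+B)/2;print('tray-yaw dir',an(A-B)-45,an(D-m)+45,m)
c=np.load('pics/wr7.npz');K,R,t=c['K'],c['R'],c['t'].ravel()
def fw(x,y,z):
    p=np.array([(x-400)*1.28-.3,y*.8-.1])-K[:2,2];r=np.hypot(*p);th=r/K[0,0]
    d=R.T@np.r_[np.sin(th)*p/r,np.cos(th)];o=-R.T@t;return o+d*(z-o[2])/d[2]
N=fw(690,250,9);Tn=fw(664,174,102);p1=fw(428,64,155);p2=fw(780,77,155);C=(p1+p2)/2
print('nose',N,'tin',Tn,'C',C,np.linalg.norm(p1-p2))
print('nose yaw',an(N-C)%360-180,'tin',an(Tn-C)%360-180,'posts',an(p1-p2)-45)
E
```

```text
tray-yaw dir 13.441704660703813 14.332802825352104 [590.2 -13.4 155. ]
nose [443.05483837 -50.90130266   9.        ] tin [528.18827759 -28.45924844 102.        ] C [587.59363171 -14.99711479 155.        ] 192.9675916115548
nose yaw 13.950210957962327 tin 12.768417122730284 posts 14.051444404615204
```

```bash
python3 -c "
from rig import ctrl
print(ctrl.finish_job())"
```

```text
the job is handed in; nothing more can be done
None
```

The brake grip is out at its end stop. The carousel was turned slowly clockwise by about 134°. By my image measurements the square tin is in line with the nose to within about 1°, and a post is still gripped. I didn't touch any of the other items, and the job is handed in.

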